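# Rack the thread cones behind the lip and swing the keeper over

### The arm

A 6-joint arm with a two-finger parallel gripper is mounted at the origin on a cart in front of the work surface, level with it; the furniture and walls round the work are solid. World frame = base frame: x ahead of the robot, y to its left, z up, the work surface at z = 0. Lengths are in m, angles in rad, forces in N, time in s.
With the tool pointing down it reaches from about 0.25 to 0.8 m from the base axis. Payload 3.9 kg.
Tool frame: the origin (TCP) lies at the very end of the fingers, on their centre line; the grasp point (between the pads) lies 19 mm behind it; z points along the fingers, y is the line along which they close (so a half turn about z gives the same grasp; the last joint's range is limited). The gripper opens to 85 mm and grips with 20 to 120 N. Pads are 22 mm wide; open, the fingers measure 114 mm over their backs; the gripper's body (76 mm by 85 mm) begins 54 mm behind the grasp point. The pads swing forward as they close: fully open they stand 13 mm farther back than shut.
Start: joints at [1.152, 0.26, -0.138, 1.173, 0, 1.571], TCP at [0.213, 0.48, 0.231] pointing down, gripper open.
Joint ranges: [-2.78, 2.78], [-0.83, 1.72], [-1.28, 1.37], [-1.9, 2.12], [-1.57, 1.48], [-3.14, 3.14]. Speed limits (rad/s): [2.57, 2.57, 3.14, 3.14, 3.14, 3.14].

### API

Orientations are given as a rotation vector (axis times angle).
In Python, from workcell import env gives the robot as it stands. The module is installed in compiled form; this text tells all that it offers.
- The arm moves only by the shell command python3 -m inch 'ROWS' [OPENING] [FORCE]. ROWS is JSON, a list that holds one entry, the list of rows, each a list of 4 numbers: the shift along the world's x, y, z as a fraction of full scale, then the turn about the world's z as a fraction of full scale. A call has 1 to 8 rows; each row is the pose to reach, as a shift and turn from the pose commanded when the call began, turning the shorter way round; what a row does not reach only later rows make up. Full scale, the value 1, is 0.15 m for a shift and 360 degrees for a turn. A row lasts 1/10 s, in which the tool goes at most 50 mm and 8.59 degrees, less where a joint would pass 70% of its speed; a pose out of reach is approached as far as the arm can. A call with a number of a shift or a turn outside -1 to 1 is refused whole. A call with a gripper value outside its range is refused whole. OPENING is the closure, from 0 (fully open) to 1 (shut), set as the call begins (- or left out, the last holds). The fingers move at their own pace and stop on an object; FORCE is the grip in N (left out, the last holds). Time passes only in rows, so rows that repeat a pose let the fingers close. It gives the time, the measured TCP pose, the force, the opening and the grip force at its end, in the units of the state.
- env.read_state(): the state, without advancing time (a new reading comes with each control period).
- env.get_image(name): name is "side" or "top"; returns a dict with "color" (400x640x3 uint8, red, green, blue), "fx", "fy", "cx", "cy" (pixels), "cam_to_world" (4x4, takes a point from camera to world coordinates). Camera axes: x right, y up, looking along -z (the intrinsics and any distortion apply to the point x, -y, -z); pixel columns grow to the right and rows downward; lengths in m; the calibration is good to about 2 mm. A picture is of the moment at which its call begins. There is no depth.
- env.hand_in(): hands the job in; it is judged then, once.
The state is a dict: "t": time; "joints": joint angles; "joint_velocities": joint speeds; "effort": joint torques, N m; "eef_pos": TCP position; "tool_rot": TCP orientation; "contact_force": force on the tool from outside, world axes, zero at the start; "ft_torque": the same for the moment, N m; "opening": finger opening in m; "grip_force": force on a finger pad.
Only numpy, scipy, OpenCV 4.12 (cv2) and the standard library are available. Lean on these libraries where they do the work, as an engineer would, in place of code of your own. Each camera call takes 0.05 s, during which the arm holds its last target. There are 200 camera calls.

### The job

Put both cones of gold thread away in the small wooden thread rack: lift each one over the rack's front lip and stand it upright on the rack floor behind the lip, first pushing the ball of crochet cotton along inside the rack if it is in the way. When both cones are in, swing the wire keeper over their tops and fully down to the front. The ball stays in the rack, neither cone may topple on the way, and the jar, the large scissors and the hole punch stay where they are.

Things in the scene. Friction and masses are not known exactly. Their poses are not given: they have to be found in the camera images.
- thread_rack: Fixed undivided wooden tray, 112 (x) by 270 (y) mm. Origin: centre of underside; x runs from front lip to back, y along it, z up. Inside 92 by 250 mm, floor top at z = 8 mm. Front lip (x -46 to -56) 45 mm high; back wall 60 mm; ends 10 mm thick, 50 mm high, 100 mm only at x = 16 to 56. The ball at one end and the two cones in a row leave 35 mm spare in all.
- keeper (a joint): Hinge of the keeper: a U of 8 mm wire, arms outside the rack's ends, turning about the rack's y axis at x 45, z 85 mm; cross bar 280 mm long, 118 mm from the pivot. 0 rad = shut: arms level, bar in front of the lip (x -73, z 85). 1.57: bar straight above the pivot. Starts open, 2.0 to 2.4, leaning back. Open, it reaches up to z 200; it clears standing cones. Stiff: stays where left; 1 to 3 N at the bar moves it.
- keeper_bar (a point): Middle of the keeper's cross bar, on its axis; here the bar carries a wooden sleeve 16 mm in diameter and 110 mm long.
- cone_1_center (a point): Gold thread cone, loose, standing upright on the table; 150 mm high, round, base 64 mm in diameter, narrowing upward, about 40 mm at 110 mm above its foot; about 0.11 kg. The point is on its axis, 75 mm above its foot.
- cone_2_center (a point): Second gold thread cone, just like the first; same point.
- ball_center (a point): Ball of white crochet cotton, loose, 86 mm in diameter and 79 mm high, about 0.06 kg, standing on the rack floor somewhere along it, flat end down. The point is on its axis, 39 mm above its foot.
- jar: Clear round jar with a white cap, 60 mm in diameter, 130 mm high, standing loose among the cones; leave it alone. Origin: centre of its underside.
- big_scissors: Large red-handled scissors lying flat, 86 x 211 x 15 mm, loose; leave them alone. Origin: middle of the underside, length along y.
- punch: Hole punch pliers lying flat, 52 x 142 x 16 mm, loose; leave it alone. Origin: middle of the underside, length along y.
There are look-alikes about, which are no part of the job. Of the things that look like the part that bears ball_center, the larger one is meant.

How it is judged:
By the outcome, as a careful person would: the job done as asked, in the order asked, and still so for the second after the job is handed in, with the robot touching nothing.
It also fails if it takes over 72 s, if anything falls off the work surface, if the arm or the gripper's body presses on something with over 40 N, if the wrist force passes 120 N, or if a joint passes its speed limit or range.

## Working session

There is one attempt and no reset: what is moved stays moved. The work goes in short steps, Python scripts to look and compute and a shell command to move; the robot and the scene stay as the last step left them, time stands still between calls to the robot, and variables do not carry over. Pictures are saved under pics/ and viewed, at most 10 in all, crops included, and the job is handed in when it is done.

```bash
mkdir -p pics; cat > h.py <<'E'
import numpy as np, cv2
from workcell import env
def snap(name, fn):
    d=env.get_image(name); np.savez(f'pics/{fn}.npz',**{k:np.array(d[k]) for k in d}); cv2.imwrite(f'pics/{fn}.png',d['color'][:,:,::-1]); return d
def load(fn): return np.load(f'pics/{fn}.npz')
def ray(d,u,v):
    M=d['cam_to_world']; r=M[:3,:3]@np.array([(u-d['cx'])/d['fx'],-(v-d['cy'])/d['fy'],-1]); return M[:3,3],r
def atz(d,u,v,z):
    o,r=ray(d,u,v); return o+r*(z-o[2])/r[2]
def tri(d1,p1,d2,p2):
    A=[];b=[]
    for d,p in((d1,p1),(d2,p2)):
        o,r=ray(d,*p); r=r/np.linalg.norm(r); P=np.eye(3)-np.outer(r,r); A.append(P); b.append(P@o)
    return np.linalg.lstsq(np.vstack(A),np.hstack(b),rcond=None)[0]
def proj(d,p):
    M=np.linalg.inv(d['cam_to_world']); q=M[:3,:3]@np.array(p)+M[:3,3]; return d['cx']+d['fx']*q[0]/-q[2], d['cy']-d['fy']*q[1]/-q[2]
E
python3 - <<'E'
from h import *
a=snap('top','t0'); b=snap('side','s0')
print([k for k in a]); 
for d in(a,b): print(d['fx'],d['cx'],d['cy'],np.round(d['cam_to_world'],3))
print(env.read_state())
E
```

```text
['color', 'fx', 'fy', 'cx', 'cy', 'cam_to_world']
411.1269064700691 319.5226818499397 194.80213852345196 [[ 0.007  0.989 -0.144  0.384]
 [-1.     0.007  0.002  0.249]
 [ 0.003  0.144  0.99   1.128]
 [ 0.     0.     0.     1.   ]]
471.36772809773845 318.0209071305672 205.42820061536753 [[ 0.924  0.182 -0.336  0.168]
 [-0.382  0.474 -0.793 -0.603]
 [ 0.015  0.861  0.508  0.615]
 [ 0.     0.     0.     1.   ]]
{'t': 0.1, 'joints': array([ 1.15199886e+00,  2.60605501e-01, -1.39245657e-01,  1.17272953e+00,
        3.67668417e-06,  1.57080082e+00]), 'joint_velocities': array([ 0.00082855, -0.00115369,  0.00343235,  0.00200435,  0.00120197,
        0.00104895]), 'effort': array([ 1.62323260e-03, -4.06507802e+01,  2.54527473e+01,  1.01821893e-02,
        9.97559573e-05, -3.55176283e-06]), 'eef_pos': array([0.2132411 , 0.47905538, 0.23055277]), 'tool_rot': array([-6.52977344e-01, -3.07259898e+00,  2.74011886e-03]), 'contact_force': array([-0.14947401,  0.24580348,  0.63284758]), 'ft_torque': array([-0.03695138, -0.04026828, -0.00115654]), 'grip_force': 0.0, 'opening': 0.08561564189195962}
```

View pics/t0.png

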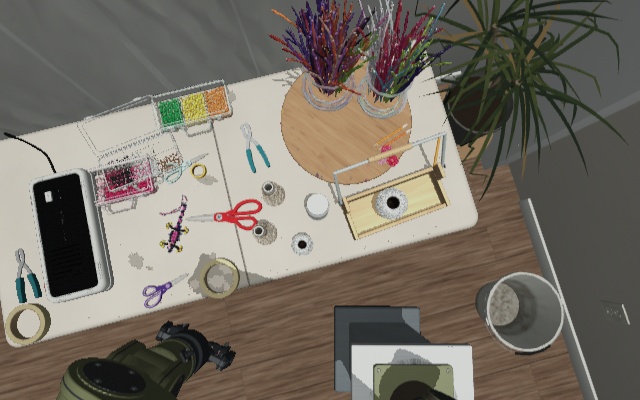

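View pics/s0.png

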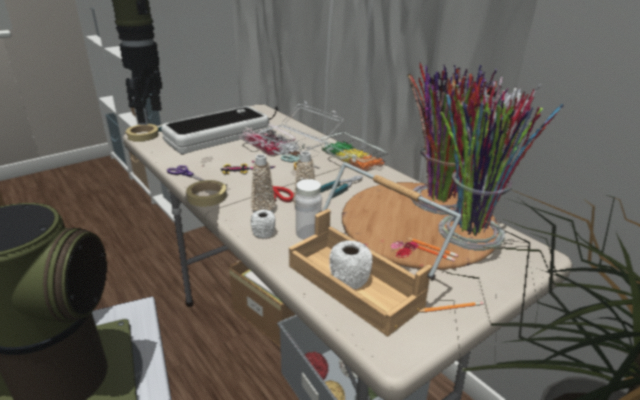

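Top view: the candidates for the cones are (273,190) and (265,232), with the jar at (317,206). The balls are the large one in the rack at (393,202) and a smaller look-alike on the table at (302,243). The rack is at about (396,207), its keeper leaning back with the sleeve near (388,160). I'll check this in close crops.

```bash
python3 - <<'E'
from h import *
a=cv2.imread('pics/t0.png'); b=cv2.imread('pics/s0.png')
A=cv2.resize(a[120:260,200:460],None,fx=3,fy=3,interpolation=cv2.INTER_CUBIC)
B=cv2.resize(b[140:335,235:480],None,fx=3,fy=3,interpolation=cv2.INTER_CUBIC)
cv2.imwrite('pics/t0c.png',A);cv2.imwrite('pics/s0c.png',B)
E
```

```text
(no output)
```

View pics/t0c.png

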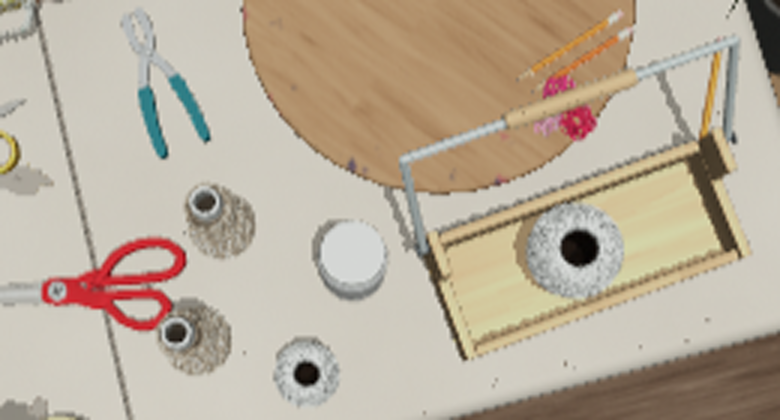

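View pics/s0c.png

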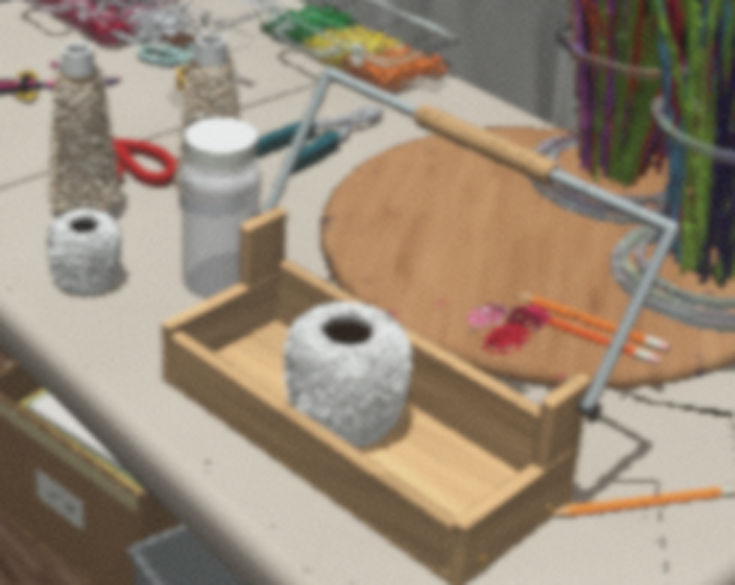

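Crops confirm: cone tops (t-crop) at (205,200) and (177,332); the ball in the rack is the larger one, with its hole at (578,247); the small ball at (305,373) is a decoy. The jar cap is at (353,253), the red scissors at the left next to the lower cone, and the keeper sleeve runs (508,120)–(635,78).

```bash
cat > fit.py <<'E'
from h import *
from scipy.optimize import least_squares
a=load('t0');b=load('s0')
T=lambda u,v:(200+u/3,120+v/3); S=lambda u,v:(235+u/3,140+v/3)
for n,p,q,z in(('coneA',(205,200),(212,40),.15),('coneB',(177,332),(78,50),.15),('ball',(578,245),(347,329),.087),('jar',(353,251),(222,138),.13),('small',(305,373),(84,224),.055)):
    print(n,'top',atz(a,*T(*p),z)[:2].round(4),'side',atz(b,*S(*q),z)[:2].round(4),'tri',tri(a,T(*p),b,S(*q)).round(4))
sl=[tri(a,T(508,120),b,S(418,113)),tri(a,T(635,78),b,S(552,170))]; print('sleeve ends',np.round(sl,4))
bar=[tri(a,T(403,160),b,S(330,72)),tri(a,T(738,40),b,S(674,230))]; print('bar ends',np.round(bar,4))
K=[(a,T(468,357),(-.056,.135,.05)),(a,T(748,257),(-.056,-.135,.05)),(b,S(165,330),(-.056,.135,.05)),(b,S(460,530),(-.056,-.135,.05)),(b,S(243,224),(.016,.135,.1)),(b,S(543,397),(.016,-.125,.1)),(b,S(588,377),(.056,-.135,.1))]
def W(p,q):
    c,s=np.cos(p[2]),np.sin(p[2]); return np.array([p[0]+c*q[0]-s*q[1],p[1]+s*q[0]+c*q[1],q[2]])
f=lambda p:np.concatenate([np.subtract(proj(d,W(p,q)),uv) for d,uv,q in K])
r=least_squares(f,[.4,.05,.34],loss='soft_l1'); print('rack',r.x.round(4),r.fun.reshape(-1,2).round(1))
p=r.x
for n,w in(('ball',atz(a,*T(578,245),.087)),('sl0',sl[0]),('sl1',sl[1]),('b0',bar[0]),('b1',bar[1])):
    d=w[:2]-p[:2];c,s=np.cos(p[2]),np.sin(p[2]); print(n,'in rack',(c*d[0]+s*d[1]).round(4),(-s*d[0]+c*d[1]).round(4),w[2].round(4))
E
python3 fit.py
```

```text
coneA top [0.5457 0.3705] side [0.5419 0.3613] tri [0.5461 0.3712 0.1452]
coneB top [0.4397 0.39  ] side [0.4369 0.3804] tri [0.4399 0.3907 0.1451]
ball top [0.5196 0.0599] side [0.5122 0.0467] tri [0.5197 0.0585 0.0773]
jar top [0.5077 0.2513] side [0.5025 0.2394] tri [0.508  0.2515 0.123 ]
small top [0.4105 0.2922] side [0.407  0.2791] tri [0.4107 0.2925 0.0465]
sleeve ends [[0.6031 0.1315 0.1844]
 [0.6398 0.0303 0.1858]]
bar ends [[ 0.5734  0.2125  0.1829]
 [ 0.6712 -0.0523  0.1831]]
rack [0.522  0.0418 0.3364] [[-0.   0.3]
 [ 2.9  0.4]
 [-0.6 -4.4]
 [ 0.9 -0.6]
 [-0.1 -1.5]
 [-1.3  0.2]
 [ 2.3  0.3]]
ball in rack 0.0037 0.0178 0.087
sl0 in rack 0.1062 0.0579 0.1844
sl1 in rack 0.1074 -0.0497 0.1858
b0 in rack 0.1049 0.1442 0.1829
b1 in rack 0.1098 -0.1381 0.1831
```

```bash
python3 - <<'E'
from h import *
a=load('t0');im=cv2.imread('pics/t0.png')
A=cv2.resize(im[155:250,335:460],None,fx=6,fy=6,interpolation=cv2.INTER_CUBIC)
p=[.522,.0418,.3364];c,s=np.cos(p[2]),np.sin(p[2])
for q in[(-.056,.135,.05),(-.056,-.135,.05),(-.046,.125,.05),(-.046,-.125,.05),(.046,.125,.008),(.046,-.125,.008),(-.046,0,.045),(-.056,0,.045),(.056,0,.06),(.046,0,.06),(.016,.125,.1),(.016,-.125,.1),(.056,-.135,.1),(.056,.135,.1)]:
    u,v=proj(a,[p[0]+c*q[0]-s*q[1],p[1]+s*q[0]+c*q[1],q[2]]); print(q,round((u-335)*6+2.5),round((v-155)*6+2.5))
    cv2.circle(A,(round((u-335)*6+2.5),round((v-155)*6+2.5)),2,(0,0,255),-1)
cv2.imwrite('pics/t0d.png',A)
E
```

```text
(-0.056, 0.135, 0.05) 129 509
(-0.056, -0.135, 0.05) 706 309
(-0.046, 0.125, 0.05) 142 479
(-0.046, -0.125, 0.05) 676 295
(0.046, 0.125, 0.008) 66 293
(0.046, -0.125, 0.008) 575 119
(-0.046, 0, 0.045) 409 388
(-0.056, 0, 0.045) 417 409
(0.056, 0, 0.06) 334 166
(0.046, 0, 0.06) 342 187
(0.016, 0.125, 0.1) 104 333
(0.016, -0.125, 0.1) 660 143
(0.056, -0.135, 0.1) 647 49
(0.056, 0.135, 0.1) 50 251
```

View pics/t0d.png

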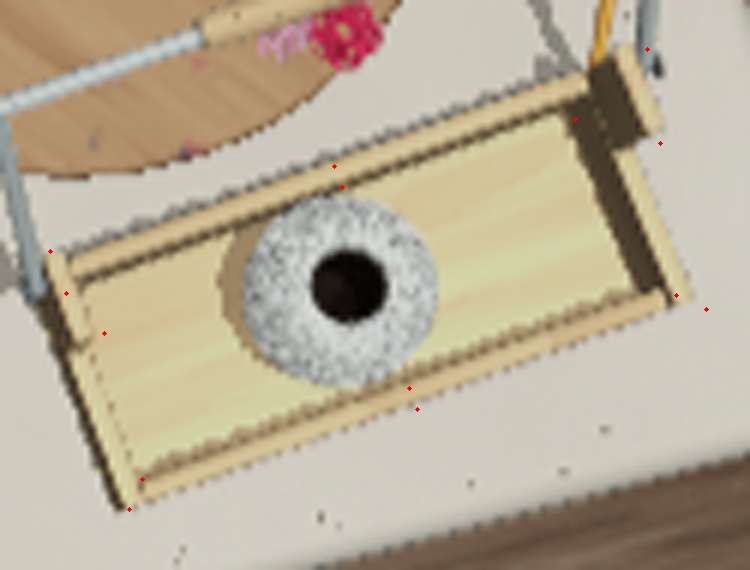

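The 6x crop shows the rack's front corners at (135,508) and (690,293). The model is about 2.6% too long there, which points to lens distortion. I'll fit k1 along with the rack pose.

```bash
cat > fit2.py <<'E'
from h import *
from scipy.optimize import least_squares
a=load('t0');b=load('s0')
D=lambda u,v:(335+(u-2.5)/6,155+(v-2.5)/6); T=lambda u,v:(200+(u-1)/3,120+(v-1)/3); S=lambda u,v:(235+(u-1)/3,140+(v-1)/3)
def pj(d,p,k):
    u,v=proj(d,p); x=(u-d['cx'])/d['fx'];y=(v-d['cy'])/d['fy'];f=1+k*(x*x+y*y); return d['cx']+d['fx']*x*f,d['cy']+d['fy']*y*f
def W(p,q):
    c,s=np.cos(p[2]),np.sin(p[2]); return np.array([p[0]+c*q[0]-s*q[1],p[1]+s*q[0]+c*q[1],q[2]])
K=[(0,D(135,508),(-.056,.135,.05)),(0,D(690,295),(-.056,-.135,.05)),(0,D(663,130),(.016,-.135,.1)),(0,D(630,47),(.056,-.135,.1)),(0,D(50,250),(.056,.135,.1)),
 (1,S(165,330),(-.056,.135,.05)),(1,S(461,528),(-.056,-.135,.05)),(1,S(243,224),(.016,.135,.1)),(1,S(543,397),(.016,-.125,.1)),(1,S(588,377),(.056,-.135,.1))]
C=[('coneA',T(205,200),S(212,40),.15),('coneB',T(177,332),S(78,50),.15),('ball',D(349,286),S(347,329),.087),('jar',T(353,253),S(222,138),.13)]
cams=(a,b)
def f(p):
    r=[np.subtract(pj(cams[i],W(p,q),p[3+i]),uv) for i,uv,q in K]
    for j,(n,t,s,z) in enumerate(C):
        w=(p[5+2*j],p[6+2*j],z); r+=[np.subtract(pj(a,w,p[3]),t),np.subtract(pj(b,w,p[4]),s)]
    return np.concatenate(r)
r=least_squares(f,[.52,.04,.34,0,0,.545,.37,.44,.39,.52,.06,.51,.25],loss='soft_l1',x_scale=.1)
p=r.x; print('rack',p[:3].round(4),'k',p[3:5].round(3)); print(r.fun.reshape(-1,2).round(1).tolist())
for j,c in enumerate(C): print(c[0],p[5+2*j:7+2*j].round(4))
g=lambda w:np.concatenate([np.subtract(pj(a,w,p[3]),T(571.5,99)),np.subtract(pj(b,w,p[4]),S(485,141.5))])
w=least_squares(g,[.62,.08,.185]).x
R=lambda w:(np.array([[np.cos(p[2]),np.sin(p[2])],[-np.sin(p[2]),np.cos(p[2])]])@(np.array(w)[:2]-p[:2])).round(4)
print('bar',w.round(4),R(w)); print('ball in rack',R(p[9:11]))
for q in[(.0,-.048),(0,.027),(0,-.083),(0,-.008)]: print(q,W(p,(*q,0))[:2].round(4))
np.save('p.npy',p)
E
python3 fit2.py
```

```text
rack [0.5225 0.0389 0.3497] k [-0.281 -0.261]
[[0.3, 0.2], [-0.3, 1.1], [0.2, 0.7], [0.1, 0.4], [1.1, 0.8], [0.0, -2.9], [1.6, -1.1], [0.2, -0.3], [-0.9, -0.2], [1.7, -0.4], [0.2, 0.4], [0.3, -1.3], [0.2, 0.4], [0.2, -1.3], [0.7, 0.5], [0.2, -2.9], [0.5, 0.2], [0.0, -2.3]]
coneA [0.5456 0.3714]
coneB [0.4389 0.3914]
ball [0.5166 0.056 ]
jar [0.5064 0.251 ]
bar [0.6232 0.08   0.1855] [0.1086 0.0041]
ball in rack [0.0003 0.0181]
(0.0, -0.048) [ 0.539  -0.0062]
(0, 0.027) [0.5133 0.0643]
(0, -0.083) [ 0.551 -0.039]
(0, -0.008) [0.5253 0.0314]
```

```bash
python3 -m inch '[[[0.54,-0.81,0,-0.032],[0.54,-0.81,0,-0.032],[0.54,-0.81,0,-0.032],[0.54,-0.81,0,-0.032]]]' 1 20
python3 -m inch '[[[0.54,-0.81,0,-0.032],[0.54,-0.81,0,-0.032],[0.54,-0.81,0,-0.032],[0.54,-0.81,0,-0.032]]]'
python3 -m inch '[[[0.54,-0.81,0,-0.032],[0.54,-0.81,0,-0.032],[0.54,-0.81,0,-0.032],[0.54,-0.81,0,-0.032]]]'
python3 -m inch '[[[0.54,-0.81,0,-0.032],[0.54,-0.81,0,-0.032],[0.54,-0.81,0,-0.032],[0.54,-0.81,0,-0.032],[0.54,-0.81,0,-0.032]]]'
```

```text
t: 0.5
eef_pos: [0.296, 0.3536, 0.2309]
tool_rot: [0.967, 2.988, -0.005]
contact_force: [-0.9, 1.0, -0.0]
opening: 0.0281
grip_force: 0.0
t: 0.9
eef_pos: [0.3775, 0.2332, 0.2311]
tool_rot: [1.263, 2.875, -0.002]
contact_force: [-0.1, -0.5, 0.0]
opening: -0.0002
grip_force: 0.0
t: 1.3
eef_pos: [0.4591, 0.1125, 0.231]
tool_rot: [1.543, 2.734, -0.0]
contact_force: [0.4, 1.1, 0.6]
opening: 0.0001
grip_force: 0.0
t: 1.8
eef_pos: [0.5373, -0.0054, 0.2306]
tool_rot: [-1.803, -2.57, 0.0]
contact_force: [-0.0, -0.0, 0.6]
opening: -0.0
grip_force: 0.0
```

```bash
python3 -m inch '[[[0.01,0,-0.8,0],[0.01,0,-0.8,0],[0.01,0,-0.8,0],[0.01,0,-0.8,0],[0.01,0,-0.8,0]]]'
cat > duo.py <<'E'
import sys
from h import *
n=sys.argv[1]
a=snap('top',n+'t');b=snap('side',n+'s')
A=cv2.resize(a['color'][110:260,230:460,::-1],(690,450),interpolation=cv2.INTER_CUBIC)[:, :]
B=cv2.resize(b['color'][140:335,235:480,::-1],(565,450),interpolation=cv2.INTER_CUBIC)
I=np.hstack([A,B]); I=cv2.resize(I,(800,int(I.shape[0]*800/I.shape[1]))) if len(sys.argv)<3 else (A if sys.argv[2]=='t' else B)
cv2.imwrite(f'pics/{n}.png',I)
E
python3 duo.py d1
```

```text
t: 2.3
eef_pos: [0.5385, -0.0046, 0.1119]
tool_rot: [-1.8, -2.574, -0.0]
contact_force: [-0.4, 0.5, 1.1]
opening: 0.0
grip_force: 0.0
```

View pics/d1.png

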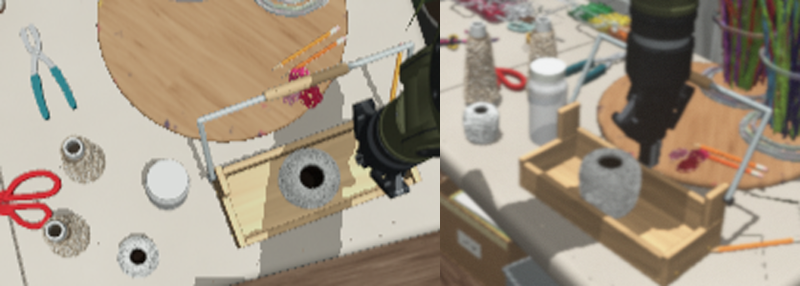

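The TCP is over the free −y part of the rack, just right of the ball, and clear of the keeper and walls. I'll lower it and push the ball toward the +y end.

```bash
python3 -m inch '[[[0,0,-0.2,0],[0,0,-0.44,0],[0,0,-0.44,0],[0,0,-0.44,0]]]'
python3 -m inch '[[[-0.02,0.05,0,0],[-0.04,0.1,0,0],[-0.06,0.16,0,0],[-0.08,0.22,0,0],[-0.1,0.28,0,0],[-0.12,0.34,0,0],[-0.145,0.4,0,0],[-0.145,0.4,0,0]]]'
```

```text
t: 2.8
eef_pos: [0.5395, -0.0062, 0.0466]
tool_rot: [1.803, 2.572, 0.001]
contact_force: [0.7, -0.6, 0.6]
opening: 0.0002
grip_force: 0.0
t: 3.6
eef_pos: [0.5162, 0.055, 0.0451]
tool_rot: [-1.801, -2.573, 0.0]
contact_force: [0.1, 0.3, 0.1]
opening: -0.0003
grip_force: 0.0
```

```bash
python3 -m inch '[[[-0.01,0.025,0,0],[-0.019,0.05,0,0],[-0.019,0.05,0,0]]]'; python3 duo.py d2
```

```text
t: 3.9
eef_pos: [0.5142, 0.0614, 0.0452]
tool_rot: [-1.803, -2.572, -0.0]
contact_force: [-0.1, -0.1, 0.4]
opening: 0.0001
grip_force: 0.0
```

View pics/d2.png

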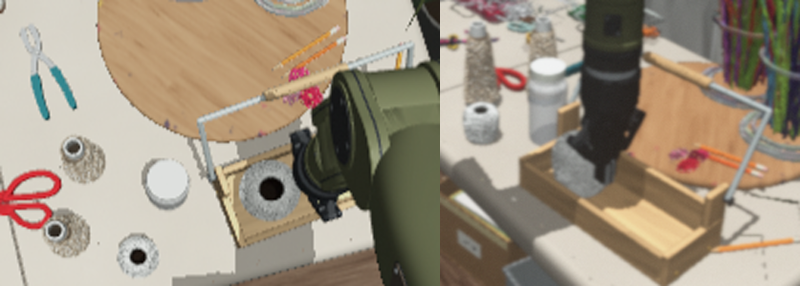

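The ball hole is now at (272,189) in the left panel, near the +y end. I'll compute its position.

```bash
cat >> h.py <<'E'
def und(d,u,v,k):
    x=(u-d['cx'])/d['fx'];y=(v-d['cy'])/d['fy'];X,Y=x,y
    for _ in range(9): f=1+k*(X*X+Y*Y); X,Y=x/f,y/f
    return d['cx']+d['fx']*X,d['cy']+d['fy']*Y
P=np.array([.5225,.0389,.3497]); KT,KS=-.281,-.261
def torack(w): c,s=np.cos(P[2]),np.sin(P[2]); d=np.array(w)[:2]-P[:2]; return np.array([c*d[0]+s*d[1],-s*d[0]+c*d[1]])
def toworld(q): c,s=np.cos(P[2]),np.sin(P[2]); return P[:2]+np.array([c*q[0]-s*q[1],s*q[0]+c*q[1]])
def duo(d,u,v,z): f=1255/800/3; return atz(d,*und(d,230+u*f,110+v*f,KT),z)
E
python3 -c "
from h import *
print(torack(duo(load('d2t'),272,189,.087)))"
```

```text
[0.00436955 0.07581152]
```

```bash
python3 -m inch '[[[-0.005,0.012,0,0],[-0.009,0.026,0,0],[-0.009,0.026,0,0],[0.02,-0.06,0,0],[0.02,-0.06,0.3,0],[0.02,-0.06,0.6,0],[0.02,-0.06,0.9,0],[0.02,-0.06,0.9,0]]]'
python3 -m inch '[[[0,0,0.45,0],[0.0,0.4,0.45,0],[0.06,0.7,0.45,0],[0.1,1,0.45,0],[0.1,1,0.45,0]]]' 0
python3 -m inch '[[[0.1,0.4,0,0],[0.1,0.7,0,0],[0.1,1,0,0],[0.1,1,0,0],[0.1,1,0,0]]]'
```

```text
t: 4.8
eef_pos: [0.5222, 0.0517, 0.1868]
tool_rot: [1.799, 2.564, 0.013]
contact_force: [0.2, 0.0, 0.1]
opening: -0.0004
grip_force: 0.0
t: 5.3
eef_pos: [0.5335, 0.2066, 0.247]
tool_rot: [-1.797, -2.577, -0.004]
contact_force: [-0.3, -1.0, 0.1]
opening: 0.0723
grip_force: 0.0
t: 5.8
eef_pos: [0.5473, 0.352, 0.2463]
tool_rot: [-1.801, -2.574, 0.004]
contact_force: [0.1, 0.1, 0.6]
opening: 0.0855
grip_force: 0.0
```

```bash
python3 -m inch '[[[-0.011,0.13,0,0],[-0.011,0.13,0,0],[-0.011,0.13,-0.25,0],[-0.011,0.13,-0.45,0],[-0.011,0.13,-0.65,0],[-0.011,0.13,-0.85,0],[-0.011,0.13,-0.95,0],[-0.011,0.13,-0.95,0]]]'
python3 -m inch '[[[0,0,-0.1,0],[0,0,-0.1,0],[0,0,-0.1,0],[0,0,-0.1,0],[0,0,-0.1,0]]]' 0.4 20
python3 duo.py d3
```

```text
t: 6.6
eef_pos: [0.5441, 0.3678, 0.1024]
tool_rot: [-1.805, -2.569, 0.01]
contact_force: [0.1, 0.7, 0.1]
opening: 0.0852
grip_force: 0.0
t: 7.1
eef_pos: [0.5464, 0.3718, 0.0915]
tool_rot: [1.803, 2.572, 0.003]
contact_force: [0.3, -0.5, -0.6]
opening: 0.0511
grip_force: 0.0
```

View pics/d3.png

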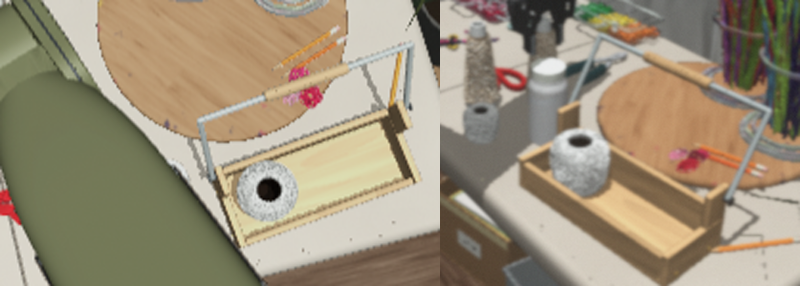

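Ball is at the +y end, hole at (268,189) in the left panel; the gripper is round cone A with no contact so far. I'll close it in stages and watch the force.

```bash
python3 -m inch '[[[0,0,0,0],[0,0,0,0],[0,0,0,0]]]' 0.46
python3 -m inch '[[[0,0,0,0],[0,0,0,0]]]' 0.5
python3 -m inch '[[[0,0,0,0],[0,0,0,0]]]' 0.54
```

```text
t: 7.5
eef_pos: [0.546, 0.372, 0.0911]
tool_rot: [1.803, 2.572, 0.002]
contact_force: [-0.1, -0.5, 6.4]
opening: 0.0465
grip_force: 15.8
t: 7.7
eef_pos: [0.546, 0.372, 0.0911]
tool_rot: [1.803, 2.572, 0.002]
contact_force: [-1.1, -0.2, 5.6]
opening: 0.0465
grip_force: 19.8
t: 7.9
eef_pos: [0.546, 0.3719, 0.0911]
tool_rot: [1.803, 2.572, 0.002]
contact_force: [-0.8, -0.6, 5.0]
opening: 0.0465
grip_force: 19.8
```

```bash
python3 -m inch '[[[0,0,0,0],[0,0,0.03,0],[0,0,0.15,0],[0,0,0.35,0],[0,0,0.6,0],[0,0,0.85,0],[0,0,1,0],[0,0,1,0]]]' 1 35
python3 -m inch '[[[-0.1,-0.1,0.05,0],[-0.2,-0.3,0.1,0],[-0.3,-0.5,0.1,0],[-0.4,-0.7,0.1,0],[-0.44,-0.88,0.1,0],[-0.44,-0.88,0.1,0]]]'
python3 -m inch '[[[0.03,-0.2,0,0],[0.07,-0.4,0,0],[0.11,-0.6,0,0],[0.14,-0.8,0,0],[0.17,-1,0,0],[0.17,-1,0,0]]]'
python3 -m inch '[[[0.06,-0.2,0,0],[0.13,-0.4,0,0],[0.2,-0.6,0,0],[0.28,-0.78,0,0],[0.3,-0.85,0,0],[0.3,-0.85,0,0],[0.3,-0.85,0,0]]]'
```

```text
t: 8.7
eef_pos: [0.5475, 0.3728, 0.244]
tool_rot: [1.802, 2.57, 0.01]
contact_force: [0.1, 1.5, -1.4]
opening: 0.0454
grip_force: 36.0
t: 9.3
eef_pos: [0.4772, 0.2361, 0.2534]
tool_rot: [-1.806, -2.568, 0.008]
contact_force: [-0.2, 0.3, -1.5]
opening: 0.0452
grip_force: 36.2
t: 9.9
eef_pos: [0.5052, 0.0869, 0.2535]
tool_rot: [-1.808, -2.568, 0.004]
contact_force: [-0.2, 0.2, -1.2]
opening: 0.0456
grip_force: 36.2
t: 10.6
eef_pos: [0.5497, -0.0368, 0.2545]
tool_rot: [-1.802, -2.571, 0.0]
contact_force: [0.4, 1.1, -2.0]
opening: 0.0452
grip_force: 36.2
```

```bash
python3 -m inch '[[[0.005,-0.005,-0.2,0],[0.005,-0.005,-0.4,0],[0.005,-0.005,-0.6,0],[0.005,-0.005,-0.75,0],[0.005,-0.005,-0.85,0],[0.005,-0.005,-0.93,0],[0.005,-0.005,-0.93,0],[0.005,-0.005,-0.93,0]]]'
python3 -m inch '[[[0,0,-0.03,0],[0,0,-0.05,0],[0,0,-0.06,0],[0,0,-0.06,0]]]'
```

```text
t: 11.4
eef_pos: [0.5511, -0.0379, 0.1162]
tool_rot: [1.802, 2.573, 0.0]
contact_force: [1.0, 1.0, -0.7]
opening: 0.0454
grip_force: 36.2
t: 11.8
eef_pos: [0.5509, -0.0387, 0.1067]
tool_rot: [-1.804, -2.572, 0.0]
contact_force: [-0.1, 0.0, -1.8]
opening: 0.0456
grip_force: 36.2
```

```bash
python3 -m inch '[[[0,0,-0.02,0],[0,0,-0.03,0],[0,0,-0.03,0]]]'
python3 -m inch '[[[0,0,-0.01,0],[0,0,-0.02,0],[0,0,-0.02,0]]]'
```

```text
t: 12.1
eef_pos: [0.5507, -0.0387, 0.102]
tool_rot: [-1.803, -2.572, 0.0]
contact_force: [0.5, -0.6, -1.6]
opening: 0.0455
grip_force: 36.2
t: 12.4
eef_pos: [0.5511, -0.0387, 0.0994]
tool_rot: [1.803, 2.572, 0.0]
contact_force: [-0.5, -0.5, -0.1]
opening: 0.0451
grip_force: 36.3
```

```bash
python3 -m inch '[[[0,0,-0.005,0],[0,0,-0.005,0],[0,0,-0.005,0],[0,0,-0.005,0]]]' 0.4
python3 -m inch '[[[0,0,0,0],[0,0,0,0],[0,0,0.1,0],[0,0,0.3,0],[0,0,0.6,0],[0,0,0.9,0],[0,0,1,0],[0,0,1,0]]]' 0.1
```

```text
t: 12.8
eef_pos: [0.5511, -0.0386, 0.0987]
tool_rot: [1.803, 2.572, 0.0]
contact_force: [0.2, 0.1, 0.3]
opening: 0.0513
grip_force: 0.0
t: 13.6
eef_pos: [0.553, -0.0388, 0.2518]
tool_rot: [1.8, 2.567, 0.005]
contact_force: [0.4, 0.2, 0.4]
opening: 0.0771
grip_force: 0.0
```

```bash
python3 -m inch '[[[-0.08,0.3,0,0],[-0.16,0.63,0,0],[-0.25,0.96,0,0],[-0.25,0.96,0,0]]]' 0
python3 -m inch '[[[-0.08,0.3,0,0],[-0.16,0.63,0,0],[-0.25,0.96,0,0],[-0.25,0.96,0,0]]]'
python3 -m inch '[[[-0.08,0.3,0,0],[-0.16,0.63,0,0],[-0.25,0.955,0,0],[-0.25,0.955,0,0],[-0.25,0.955,0,0],[-0.25,0.955,0,0]]]'
```

```text
t: 14.0
eef_pos: [0.5108, 0.1098, 0.2467]
tool_rot: [-1.793, -2.575, 0.002]
contact_force: [0.3, -0.5, -0.2]
opening: 0.0851
grip_force: 0.0
t: 14.4
eef_pos: [0.4742, 0.2533, 0.2467]
tool_rot: [-1.794, -2.576, 0.001]
contact_force: [0.3, -1.4, -0.8]
opening: 0.0855
grip_force: 0.0
t: 15.0
eef_pos: [0.4387, 0.3908, 0.2476]
tool_rot: [1.805, 2.571, -0.004]
contact_force: [0.4, -1.0, 0.9]
opening: 0.0854
grip_force: 0.0
```

```bash
python3 -m inch '[[[0,0,-0.2,0],[0,0,-0.4,0],[0,0,-0.6,0],[0,0,-0.8,0],[0,0,-0.95,0],[0,0,-0.95,0]]]'
python3 -m inch '[[[0,0,-0.09,0],[0,0,-0.09,0],[0,0,-0.09,0],[0,0,-0.09,0],[0,0,-0.09,0]]]' 0.4 20
python3 -m inch '[[[0,0,0,0],[0,0,0,0],[0,0,0,0],[0,0,0,0]]]' 0.48
```

```text
t: 15.6
eef_pos: [0.4369, 0.3885, 0.1027]
tool_rot: [-1.806, -2.569, 0.012]
contact_force: [-1.0, -0.2, 0.1]
opening: 0.0853
grip_force: 0.0
t: 16.1
eef_pos: [0.4391, 0.3929, 0.0937]
tool_rot: [1.804, 2.572, 0.003]
contact_force: [0.4, 0.5, -0.6]
opening: 0.0514
grip_force: 0.0
t: 16.5
eef_pos: [0.4389, 0.3929, 0.0938]
tool_rot: [1.803, 2.572, 0.002]
contact_force: [-0.7, -1.1, 5.3]
opening: 0.0459
grip_force: 20.5
```

```bash
python3 -m inch '[[[0,0,0,0],[0,0,0.03,0],[0,0,0.15,0],[0,0,0.35,0],[0,0,0.6,0],[0,0,0.85,0],[0,0,1,0],[0,0,1,0]]]' 1 35
python3 -m inch '[[[0.04,-0.15,0.05,0],[0.08,-0.35,0.1,0],[0.12,-0.55,0.1,0],[0.16,-0.75,0.1,0],[0.2,-0.95,0.1,0],[0.2,-0.95,0.1,0]]]'
python3 -m inch '[[[0.04,-0.2,0,0],[0.08,-0.4,0,0],[0.12,-0.6,0,0],[0.16,-0.8,0,0],[0.2,-1,0,0],[0.2,-1,0,0]]]'
python3 -m inch '[[[0.06,-0.15,0,0],[0.12,-0.3,0,0],[0.17,-0.45,0,0],[0.17,-0.45,0,0],[0.17,-0.45,0,0]]]'
python3 -c "
from h import *
print(torack(duo(load('d3t'),268,189,.087)),toworld((0,-.0065)))"
```

```text
t: 17.3
eef_pos: [0.4401, 0.3942, 0.2465]
tool_rot: [1.802, 2.571, 0.011]
contact_force: [0.6, 0.4, -1.0]
opening: 0.0449
grip_force: 35.9
t: 17.9
eef_pos: [0.4679, 0.2466, 0.256]
tool_rot: [-1.808, -2.568, 0.006]
contact_force: [0.2, 0.3, -0.8]
opening: 0.0448
grip_force: 35.8
t: 18.5
eef_pos: [0.4983, 0.0977, 0.2562]
tool_rot: [-1.808, -2.568, 0.004]
contact_force: [0.7, 0.1, -1.3]
opening: 0.0447
grip_force: 35.9
t: 19.0
eef_pos: [0.5236, 0.0333, 0.2565]
tool_rot: [-1.803, -2.57, 0.001]
contact_force: [0.1, -0.4, -1.0]
opening: 0.0448
grip_force: 35.8
[0.00619788 0.08089824] [0.524727   0.03279341]
```

```bash
python3 -m inch '[[[0.006,-0.004,-0.2,0],[0.006,-0.004,-0.4,0],[0.006,-0.004,-0.6,0],[0.006,-0.004,-0.75,0],[0.006,-0.004,-0.85,0],[0.006,-0.004,-0.95,0],[0.006,-0.004,-0.95,0],[0.006,-0.004,-0.95,0]]]'
python3 -m inch '[[[0,0,-0.03,0],[0,0,-0.05,0],[0,0,-0.05,0],[0,0,-0.05,0]]]'
python3 -m inch '[[[0,0,-0.01,0],[0,0,-0.02,0],[0,0,-0.02,0]]]'
```

```text
t: 19.8
eef_pos: [0.5244, 0.033, 0.1149]
tool_rot: [-1.801, -2.573, 0.001]
contact_force: [0.7, -0.4, -0.9]
opening: 0.045
grip_force: 35.9
t: 20.2
eef_pos: [0.525, 0.032, 0.1078]
tool_rot: [1.804, 2.572, 0.0]
contact_force: [-0.3, 0.1, -1.7]
opening: 0.045
grip_force: 35.9
t: 20.5
eef_pos: [0.5247, 0.0319, 0.1044]
tool_rot: [-1.804, -2.572, 0.0]
contact_force: [0.1, 1.1, -0.7]
opening: 0.0448
grip_force: 35.9
```

```bash
python3 -m inch '[[[0,0,-0.007,0],[0,0,-0.014,0],[0,0,-0.014,0],[0,0,-0.014,0]]]'
python3 -m inch '[[[0,0,-0.003,0],[0,0,-0.006,0],[0,0,-0.006,0],[0,0,-0.006,0]]]'
```

```text
t: 20.9
eef_pos: [0.5249, 0.032, 0.1024]
tool_rot: [-1.804, -2.572, 0.0]
contact_force: [-0.6, 0.2, -0.8]
opening: 0.0451
grip_force: 35.9
t: 21.3
eef_pos: [0.525, 0.0319, 0.1019]
tool_rot: [1.803, 2.572, 0.0]
contact_force: [-1.3, -0.1, 4.6]
opening: 0.045
grip_force: 36.5
```

```bash
python3 -m inch '[[[0,0,0,0],[0,0,0,0],[0,0,0,0],[0,0,0,0]]]' 0.4
python3 -m inch '[[[0,0,0,0],[0,0,0,0],[0,0,0.1,0],[0,0,0.3,0],[0,0,0.6,0],[0,0,0.9,0],[0,0,1,0],[0,0,1,0]]]' 0.1
python3 -m inch '[[[0.2,0.1,0.05,0],[0.4,0.2,0.05,0],[0.65,0.32,0.05,0],[0.65,0.32,0.05,0],[0.65,0.32,0.05,0],[0.65,0.32,0.05,0]]]' 0.45
python3 duo.py d4
```

```text
t: 21.7
eef_pos: [0.5248, 0.0321, 0.1014]
tool_rot: [-1.803, -2.572, 0.0]
contact_force: [-1.2, -0.6, -0.1]
opening: 0.0513
grip_force: 0.0
t: 22.5
eef_pos: [0.527, 0.0322, 0.2547]
tool_rot: [1.801, 2.568, 0.007]
contact_force: [-0.3, 0.1, -1.0]
opening: 0.0771
grip_force: 0.0
t: 23.1
eef_pos: [0.6209, 0.0796, 0.2577]
tool_rot: [-1.803, -2.57, 0.004]
contact_force: [1.0, -0.1, -0.2]
opening: 0.0473
grip_force: 0.0
```

View pics/d4.png

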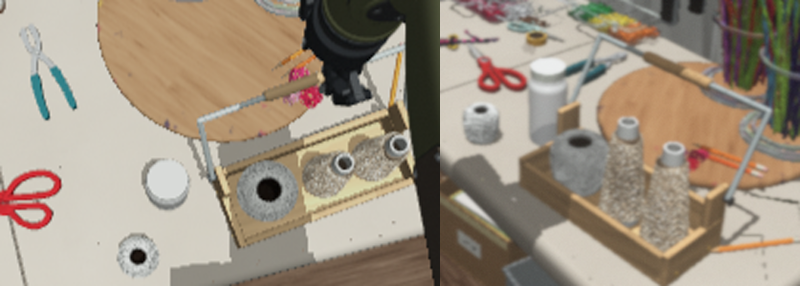

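Both cones are standing behind the lip: their tops are at (344,163) and (400,146) on the left and (629,125) and (674,152) on the right. The ball is at the +y end, and the jar, scissors and punch haven't moved. I'll grip the keeper sleeve at rack y ≈ +0.04, where the fingers pass clear of the cone tops.

```bash
python3 -m inch '[[[-0.067,0.227,0,0],[-0.067,0.227,0,0],[-0.067,0.227,-0.1,0],[-0.067,0.227,-0.25,0],[-0.067,0.227,-0.4,0],[-0.067,0.227,-0.55,0],[-0.067,0.227,-0.575,0],[-0.067,0.227,-0.575,0]]]'
python3 -m inch '[[[0,0,0,0],[0,0,0,0],[0,0,0,0],[0,0,0,0]]]' 0.7 20
python3 -m inch '[[[0,0,0,0],[0,0,0,0],[0,0,0,0]]]' 0.85 20
```

```text
t: 24.0
eef_pos: [0.6115, 0.1134, 0.1727]
tool_rot: [-1.804, -2.571, 0.002]
contact_force: [0.4, 0.8, 0.1]
opening: 0.0472
grip_force: 0.0
t: 24.4
eef_pos: [0.6128, 0.1142, 0.1736]
tool_rot: [1.803, 2.572, 0.002]
contact_force: [-0.1, -0.7, -0.0]
opening: 0.0257
grip_force: 0.0
t: 24.7
eef_pos: [0.6125, 0.1141, 0.1731]
tool_rot: [1.803, 2.572, 0.001]
contact_force: [0.4, 0.1, 1.7]
opening: 0.0154
grip_force: 20.7
```

```bash
python3 -c "
import numpy as np
for a,b in((2.157,1.6),(1.6,1.05),(1.05,.5),(.5,-.03)):
  print([[*(round(float(x),2) for x in (-.939*s,-.343*s,dz)),0] for t in np.linspace(a,b,6)[1:] for s,dz in [(.118*(np.cos(t)-np.cos(a))/.15,.118*(np.sin(t)-np.sin(a))/.15)]])
"
```

```text
[[-0.07, -0.03, 0.04, 0], [-0.15, -0.05, 0.08, 0], [-0.22, -0.08, 0.11, 0], [-0.31, -0.11, 0.12, 0], [-0.39, -0.14, 0.13, 0]]
[[-0.08, -0.03, -0.0, 0], [-0.16, -0.06, -0.01, 0], [-0.24, -0.09, -0.03, 0], [-0.32, -0.12, -0.07, 0], [-0.39, -0.14, -0.1, 0]]
[[-0.07, -0.02, -0.05, 0], [-0.13, -0.05, -0.1, 0], [-0.19, -0.07, -0.16, 0], [-0.24, -0.09, -0.23, 0], [-0.28, -0.1, -0.31, 0]]
[[-0.03, -0.01, -0.08, 0], [-0.06, -0.02, -0.15, 0], [-0.08, -0.03, -0.23, 0], [-0.09, -0.03, -0.32, 0], [-0.09, -0.03, -0.4, 0]]
```

```bash
python3 -m inch '[[[-0.07,-0.03,0.04,0],[-0.15,-0.05,0.08,0],[-0.22,-0.08,0.11,0],[-0.31,-0.11,0.12,0],[-0.39,-0.14,0.13,0],[-0.39,-0.14,0.13,0],[-0.39,-0.14,0.13,0]]]' 1 30
```

```text
t: 25.4
eef_pos: [0.5542, 0.0924, 0.1951]
tool_rot: [1.802, 2.569, 0.003]
contact_force: [-0.4, -2.1, 11.5]
opening: 0.0143
grip_force: 30.5
```

```bash
python3 -m inch '[[[-0.08,-0.03,0.015,0],[-0.16,-0.06,0.005,0],[-0.24,-0.09,-0.015,0],[-0.32,-0.12,-0.05,0],[-0.39,-0.14,-0.085,0],[-0.39,-0.14,-0.085,0],[-0.39,-0.14,-0.085,0]]]'

```

```text
t: 26.1
eef_pos: [0.4935, 0.07, 0.1796]
tool_rot: [1.804, 2.57, -0.006]
contact_force: [-0.0, -5.6, 2.2]
opening: 0.0148
grip_force: 30.7
```

```bash
python3 -m inch '[[[-0.07,-0.02,-0.05,0],[-0.13,-0.04,-0.1,0],[-0.18,-0.06,-0.16,0],[-0.23,-0.08,-0.23,0],[-0.27,-0.09,-0.31,0],[-0.27,-0.09,-0.31,0],[-0.27,-0.09,-0.31,0]]]'

```

```text
t: 26.8
eef_pos: [0.4543, 0.0565, 0.1328]
tool_rot: [1.804, 2.569, -0.005]
contact_force: [3.2, -5.9, -2.8]
opening: 0.0144
grip_force: 31.6
```

```bash
python3 -m inch '[[[-0.03,-0.01,-0.08,0],[-0.06,-0.02,-0.15,0],[-0.08,-0.03,-0.23,0],[-0.09,-0.03,-0.31,0],[-0.09,-0.03,-0.38,0],[-0.09,-0.03,-0.38,0],[-0.09,-0.03,-0.38,0]]]'

```

```text
t: 27.5
eef_pos: [0.4415, 0.0524, 0.0764]
tool_rot: [1.803, 2.569, -0.004]
contact_force: [4.4, -5.7, -0.6]
opening: 0.0145
grip_force: 33.0
```

```bash
python3 -m inch '[[[0,0,-0.02,0],[0,0,-0.03,0],[0,0,-0.03,0],[0,0,-0.03,0]]]'; python3 -m inch '[[[0,0,-0.02,0],[0,0,-0.03,0],[0,0,-0.03,0],[0,0,-0.03,0]]]'

```

```text
t: 27.9
eef_pos: [0.4417, 0.0524, 0.0758]
tool_rot: [1.802, 2.568, -0.001]
contact_force: [-7.0, -6.9, 36.1]
opening: 0.0148
grip_force: 36.7
t: 28.3
eef_pos: [0.4417, 0.0525, 0.0724]
tool_rot: [1.802, 2.568, -0.0]
contact_force: [-10.7, -6.7, 48.5]
opening: 0.0145
grip_force: 40.4
```

The bar is against its stop. I'll release it and back off straight up.

```bash
python3 -m inch '[[[0,0,0,0],[0,0,0,0],[0,0,0,0],[0,0,0,0]]]' 0.45 20
python3 -m inch '[[[0,0,0.05,0],[0,0,0.15,0],[0,0,0.4,0],[0,0,0.7,0],[0,0,1,0],[0,0,1,0]]]'
python3 -m inch '[[[-0.2,0.2,0.2,0],[-0.4,0.5,0.3,0],[-0.5,0.8,0.3,0],[-0.6,1,0.3,0],[-0.6,1,0.3,0]]]'
python3 -m inch '[[[-0.2,0.3,0,0],[-0.4,0.6,0,0],[-0.6,1,0,0],[-0.6,1,0,0]]]'
python3 duo.py d5
```

```text
t: 28.7
eef_pos: [0.4402, 0.0541, 0.0664]
tool_rot: [-1.803, -2.571, 0.002]
contact_force: [-0.5, 0.0, 0.1]
opening: 0.0468
grip_force: 0.0
t: 29.3
eef_pos: [0.4453, 0.0546, 0.2232]
tool_rot: [1.799, 2.566, 0.012]
contact_force: [1.3, -1.0, 0.2]
opening: 0.0471
grip_force: 0.0
t: 29.8
eef_pos: [0.3494, 0.2072, 0.262]
tool_rot: [-1.794, -2.577, -0.001]
contact_force: [0.4, -1.4, -0.2]
opening: 0.047
grip_force: 0.0
t: 30.2
eef_pos: [0.2601, 0.3559, 0.2617]
tool_rot: [-1.801, -2.574, 0.001]
contact_force: [1.1, -0.6, 0.6]
opening: 0.0468
grip_force: 0.0
```

View pics/d5.png

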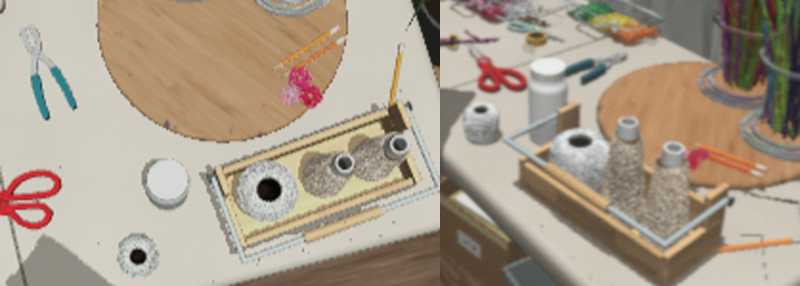

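The keeper lies in front of the lip, with the sleeve at about (343,224) on the left. The cones are upright, the ball is in the rack, and the rest is unmoved. One numeric check of the bar, then hand in.

```bash
python3 - <<'E'
from h import *
d=load('d5t'); print('bar if shut', torack(duo(d,343,224,.085)).round(4))
import cv2
a,b=load('d1t')['color'],load('d5t')['color']
for n,(u0,u1,v0,v1) in dict(scis=(230,264,190,235),punch=(238,275,118,175),jar=(304,331,190,221)).items():
    print(n,cv2.phaseCorrelate(cv2.cvtColor(a[v0:v1,u0:u1],6).astype(np.float32),cv2.cvtColor(b[v0:v1,u0:u1],6).astype(np.float32)))
E
python3 -c "
from workcell import env
print(env.hand_in())"
```

```text
bar if shut [-0.0729  0.0009]
scis ((0.3873581724756967, 0.4884849994546947), 1.0009834024641249)
punch ((0.0007282437665452335, 0.0087834875404873), 1.0016892856359483)
jar ((0.5001142745020815, 0.04195276225130584), 0.9977417513038274)
the job is handed in; nothing more can be done
None
```

Both cones are standing in the rack behind the lip, the ball is at the +y end, the keeper is shut against its stop, and the jar, scissors and punch are where they were; the job was handed in at about 30 s.

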